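Hold the tablet mill's bayonet lid in its pulse position

ROBOT

A 6-joint arm with a two-finger parallel gripper is mounted at the origin on the work surface. World frame = base frame: x ahead of the robot, y to its left, z up, the work surface at z = 0. Lengths are in m, angles in rad, forces in N, time in s.
With the tool pointing down it reaches from about 0.35 to 0.725 m from the base axis. Payload 6 kg.
Tool frame: the origin (TCP) lies midway between the tips of the shut fingers; the grasp point (between the pads) lies pinch_z behind it (pinch_z is the distance from the TCP to the grasp point, in m); x points along the fingers, y is the direction in which the jaws open and shut, and the axes are right-handed (so a half turn about x gives the same grasp; the last joint's range is limited). The gripper opens to 85 mm and grips with 20 to 120 N. Pads are 22 mm wide; open, the fingers measure 114 mm over their backs; the gripper's body (76 mm by 85 mm) begins 54 mm behind the grasp point. The pads swing forward as they close: fully open they stand 13 mm farther back than shut.
Start: joints at [1.616, 0.04, 0.085, 0, -1.615, -0.334], TCP at [0.171, 0.575, 0.231] pointing down, gripper open.
Joint ranges: [-2.56, 2.56], [-1.29, 2.01], [-1.08, 1.49], [-3.29, 1.98], [-2.81, -0.18], [-2.99, 2.99]. Speed limits (rad/s): [2.57, 2.57, 3.01, 3.14, 3.14, 3.14].

INTERFACE

Orientations are given as a rotation vector (axis times angle).
In Python, from station import * gives the robot as it stands.
- The arm moves only by the tool jog_arm, never from a script. Its argument "moves" is a list that holds one entry, the list of rows, each a list of 4 numbers: the shift along the tool's x, y, z in cm, then the turn about the tool's x in degrees. A call has 1 to 5 rows; each row is the pose to reach, as a shift and turn from the pose commanded when the call began, along the tool's axes at that moment; what a row does not reach only later rows make up. A row lasts 1/12 s, in which the tool goes at most 41.7 mm and 7.16 degrees, less where a joint would pass 70% of its speed; a pose out of reach is approached as far as the arm can. A call with a gripper value outside its range is refused whole. "jaw" is the opening, from -1 (shut) to 1 (fully open), so that 0 is half open, set as the call begins (left out, the last holds). The fingers move at their own pace and stop on an object; the grip force is fixed at half the most. Time passes only in rows, so rows that repeat a pose let the fingers close. It gives the time, the measured TCP pose, the force and the opening at its end, in the units of the state.
- state(): the state, without advancing time (a new reading comes with each control period).
- read_camera(name): name is "scene" or "top"; returns a dict with "color" (384x512x3 uint8, red, green, blue), "depth" (384x512 float32, m along the optical axis (not along the pixel's ray), 0 where there is no reading), "fx", "fy", "cx", "cy" (pixels), "xyz" and "rotation" of the camera in the world. Camera axes: x right, y down, z forward; pixel columns grow to the right and rows downward; lengths in m; the calibration is good to about 2 mm. A picture is of the moment at which its call begins.
- hand_in(): hands the job in, once; it reports no verdict.
The state is a dict: "time_s": time; "joint_positions": joint angles; "dq": joint speeds; "joint_efforts": joint torques, N m; "tool_pos": TCP position; "eef_rot": TCP orientation; "force": force on the tool from outside, world axes, zero at the start; "ft_torque": the same for the moment, N m; "finger_gap": finger opening in m.
Only numpy, scipy, OpenCV 4.12 (cv2) and the standard library are available. Lean on these libraries where they do the work, as an engineer would, in place of code of your own. Each camera call takes 0.05 s, during which the arm holds its last target. There are 200 camera calls.

TASK

Put the loose grip-bar lid on the tablet mill so that its two ears drop through the slots of the collar and it sits flat and level, then twist it clockwise (seen from above) to half of its way to the lock, about 40 degrees, which is the mill's pulse position. Hold it there against the return spring and finish while still holding it; never let it turn on to the lock click at the end of its travel, and leave the other things on the counter where they are.

Things in the scene. Friction and masses are not known exactly. Their poses are not given: they have to be found in the camera images.
- lid_grip (a point): Loose grey lid, 0.1 to 0.2 kg: disc 72 mm across, 8 mm thick; two opposite ears on its edge (14 wide, 6 thick, flush below, 91 mm tip to tip). A grip bar 54 long, 16 wide stands on top along the ears' line, its top 48 mm above the underside. Point: on the axis in the bar, 36 mm above the underside, 28 above the disc: the grip height. x along bar and ears, z up; half-turn symmetric. Starts on a 4 mm blue pad
- mill_seat (a point): Centre of the seat in the mill's collar, 88 mm above the counter: the centre of the lid's underside rests here when seated (its grip point then 36 mm above). Fixed. The two slots for the ears, 24 mm wide, lie at +x and -x of this frame, z up: the lid goes in with its x along this x, either way round. Inside, each ear sits between two round-topped drive dogs 18 mm apart, then turns under the lip
- mill: Tablet mill, a fixed white round machine, 132 mm across at its foot, 112 mm at the top; origin under its centre, axes as the seat's. Its aluminium collar, 108 mm across, rises 12.5 mm above the seat; the collar's 4 mm lip leaves a round mouth of 78 mm plus the two slots. Black marks on the lip, twice round: a narrow bar half-way, a square at the lock
- ring (a joint): Turn of the sprung ring in the mill that the ears drive: 0 at rest with its dogs at the slots, grows clockwise from above; travel ends at 1.4 rad, where the lid locks (counts as locked from 1.25); half-way, the pulse position, is 0.7. The spring pulls back to 0: 0.03 N m at 0, 0.10 N m at 0.7. The lid turns about 0.05 rad of play before the ring follows
- pill_bottle: small amber pill jar, 38 mm across and 65 mm tall, standing on the blue pad beside the lid; origin under its centre; leave it alone
- jar_cap: plain flat round jar cap without grip bar or ears, 66 mm across, 14 mm high, lying on the counter; not the mill's lid; origin under its centre; leave it alone
- syrup_bottle: amber bottle, 64 mm across, 150 mm tall; origin under its centre; leave it alone
- carton: paper carton 50 x 110 x 60 mm; origin under its centre; leave it alone
- mortar: white ceramic bowl, 90 mm across, 50 mm high; origin under its centre; leave it alone
- scanner: barcode scanner on a round foot of 80 mm, 133 mm tall; origin under its centre; leave it alone
Not all that is in view belongs to the job. Leave any orange or red look-alike of the part that bears lid_grip alone.

How it is judged:
On the way:
1. the lid sits flat and level in the mill's collar, ears in the slots, not yet twisted (horizontal distance between lid_grip and mill_seat below 0.005 m and z of lid_grip in the frame of mill_seat between 0.033 and 0.039 m and angle between lid_grip's own z axis and vertical below 0.06 rad and value of joint ring below 0.2 rad and angle between the x axis of lid_grip and the x axis of mill_seat, either way round below 0.25 rad), for 0.1 s.
At the end, for the whole second after the job is handed in: The lid sits level in the collar (within 5 mm of its centre, 3 mm in height and 0.06 rad), turned clockwise to half-way (ring at 0.5 to 0.9 rad) and kept still there by the gripper, which still holds it (horizontal distance between lid_grip and mill_seat below 0.005 m and z of lid_grip in the frame of mill_seat between 0.033 and 0.039 m and angle between lid_grip's own z axis and vertical below 0.06 rad and value of joint ring between 0.5 and 0.9 rad and angle between the x axis of lid_grip and the x axis of mill_seat, either way round between 0.4 and 1 rad and velocity of joint ring between -0.1 and 0.1 rad/s and contact force between the fingers and lid above 1 N); the arm keeps its last pose, push and grip.
It fails at once if the lid is turned on to the lock click (ring past 1.25 rad) (value of joint ring above 1.25 rad).
It fails at once if another thing on the counter is shifted by more than 30 mm (distance of any of pill_bottle, jar_cap, syrup_bottle, carton, mortar, scanner from where it was at the start of the episode above 0.03 m).
It also fails if it takes over 38 s, if anything falls off the work surface, if the arm or the gripper's body presses on something with over 40 N, if the wrist force passes 120 N, or if a joint passes its speed limit or range.

## Working session

There is one attempt and no reset: what is moved stays moved. The work goes in short steps, Python scripts to look and compute and a tool call to move; the robot and the scene stay as the last step left them, time stands still between calls to the robot, and variables do not carry over. Pictures are saved under pics/ and viewed, about 8 in all and at most 12, crops included, and the job is handed in when it is done.

Besides the shell and the picture viewer there is one more tool, called as name([rows], argument=value, ...), one row to a line, values as JSON. jog_arm: Moves the arm, as the interface text tells. Its arguments: {"type":"object","properties":{"moves":{"type":"array"},"jaw":{"type":"number"}},"required":["moves"]}

```bash
ls; mkdir -p pics; cat > cam.py <<'E'
from station import *
import numpy as np, cv2
E
python3 - <<'E'
from cam import *
s=state(); print({k:np.round(v,4) for k,v in s.items()})
for n in("scene","top"):
    c=read_camera(n); np.savez(f"{n}0.npz",**c); cv2.imwrite(f"pics/{n}0.png",cv2.resize(c["color"][:,:,::-1],(768,576)))
    print(n,c["fx"],c["fy"],c["cx"],c["cy"],c["xyz"],c["rotation"])
try:
    import station; print([x for x in dir(station) if x[0]!='_'])
except Exception as e: print(e)
E
```

```text
pics
{'time_s': np.float64(0.0), 'joint_positions': array([ 1.6157e+00,  4.0800e-02,  8.3800e-02, -5.0000e-04, -1.6155e+00,
       -3.3370e-01]), 'dq': array([ 0.    ,  0.0017,  0.0007,  0.0012, -0.0006,  0.0006]), 'joint_efforts': array([ 1.00000e-04, -3.68204e+01,  3.47402e+01,  6.93210e+00,
       -5.50000e-03, -0.00000e+00]), 'tool_pos': array([0.1707, 0.5749, 0.2303]), 'eef_rot': array([-2.067 ,  0.3024,  2.0673]), 'force': array([ 0.8609, -0.5884,  0.771 ]), 'ft_torque': array([ 0.0444, -0.0477, -0.0128]), 'finger_gap': np.float64(0.0855)}
scene 459.5547978854374 459.5547978854374 256.69310155118933 190.37705520440355 [1.15164878 0.90478522 0.75746298] [-0.71949558 -2.42071544  1.34263651]
top 380.32989926953275 380.32989926953275 254.06871433820274 192.86136592463356 [0.47849237 0.00406577 0.98976649] [-2.14718275  2.19767324 -0.14492631]
['Unreachable', 'hand_in', 'pinch_z', 'read_camera', 'state']
```

View pics/scene0.png

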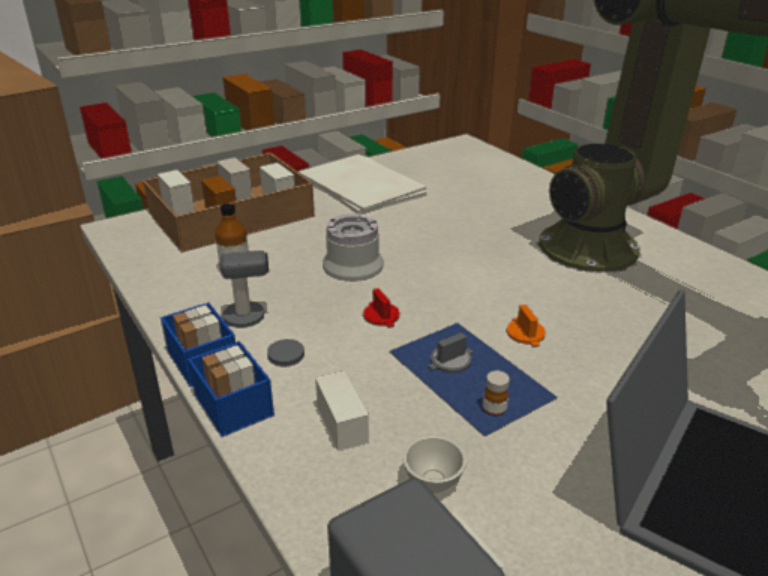

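View pics/top0.png

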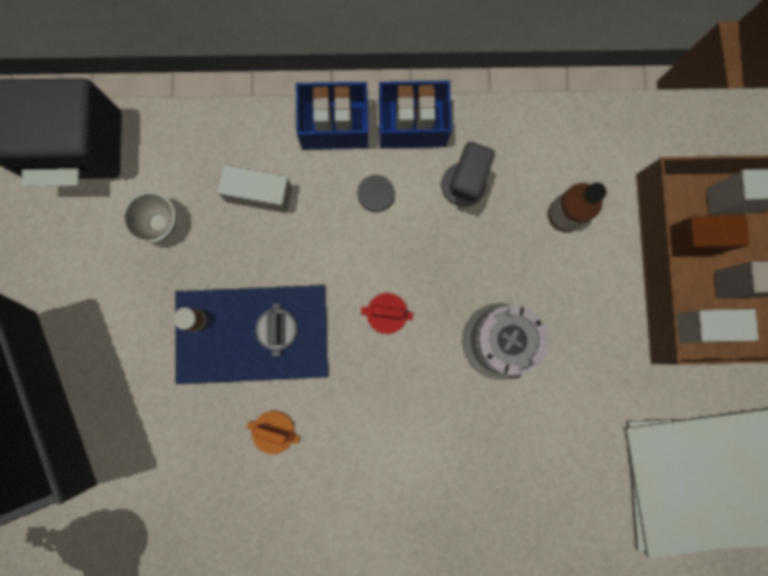

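The scene view shows the grey lid at about (452,350) on the blue pad, with the amber pill jar at (496,393). The mill is at (353,245), and the red and orange look-alikes are at (381,308) and (527,326). In the top view (image up is +x, left is +y), the lid is at (277,328) with its bar nearly vertical, and the mill is at (512,340).

```bash
cat > cam.py <<'E'
from station import *
import numpy as np, cv2
from scipy.spatial.transform import Rotation as R
def ray(c,u,v):
    d=np.array([(u-c["cx"])/c["fx"],(v-c["cy"])/c["fy"],1.]); return R.from_rotvec(c["rotation"]).as_matrix()@d
def onz(c,u,v,z):
    d=ray(c,u,v); o=c["xyz"]; return o+d*(z-o[2])/d[2]
def proj(c,p):
    q=R.from_rotvec(c["rotation"]).as_matrix().T@(np.asarray(p)-c["xyz"]); return np.array([c["fx"]*q[0]/q[2]+c["cx"],c["fy"]*q[1]/q[2]+c["cy"]])
def cloud(c):
    v,u=np.mgrid[:384,:512]; z=c["depth"]; P=np.stack([(u-c["cx"])/c["fx"]*z,(v-c["cy"])/c["fy"]*z,z],-1)
    return P@R.from_rotvec(c["rotation"]).as_matrix().T+c["xyz"]
E
python3 - <<'E'
from cam import *
print(pinch_z if not callable(pinch_z) else pinch_z())
for n,lid,mill in(("top",(185,219),(341,226)),("scene",(301,230),(235,160))):
    c=dict(np.load(n+"0.npz")); P=cloud(c)
    print(n,"counter z",np.median(P[:,:,2][300:340,200:300]) )
    for nm,(u,v),r in(("lid",lid,22),("mill",mill,34)):
        Q=P[v-r:v+r,u-r:u+r].reshape(-1,3); h,e=np.histogram(Q[:,2],np.arange(-.01,.14,.005)); print(nm,[(round(a,3),b) for a,b in zip(e,h) if b>5])
        cr=c["color"][v-r-6:v+r+6,u-r-6:u+r+6,::-1]; cv2.imwrite(f"pics/{n}_{nm}.png",cr)
a=[cv2.resize(cv2.imread(f"pics/{n}_{m}.png"),(380,290) if 0 else (380,380),interpolation=cv2.INTER_CUBIC) for n,m in(("top","lid"),("top","mill"))]
cv2.imwrite("pics/crop1.png",np.hstack(a))
E
```

```text
0.0187
top counter z 0.0015295644487015592
lid [(np.float64(0.0), np.int64(430)), (np.float64(0.005), np.int64(832)), (np.float64(0.01), np.int64(367)), (np.float64(0.015), np.int64(127)), (np.float64(0.03), np.int64(20)), (np.float64(0.045), np.int64(21)), (np.float64(0.05), np.int64(104)), (np.float64(0.055), np.int64(26))]
mill [(np.float64(-0.005), np.int64(440)), (np.float64(0.0), np.int64(1777)), (np.float64(0.005), np.int64(83)), (np.float64(0.01), np.int64(39)), (np.float64(0.015), np.int64(104)), (np.float64(0.02), np.int64(100)), (np.float64(0.025), np.int64(89)), (np.float64(0.03), np.int64(35)), (np.float64(0.035), np.int64(18)), (np.float64(0.04), np.int64(12)), (np.float64(0.045), np.int64(12)), (np.float64(0.05), np.int64(19)), (np.float64(0.055), np.int64(18)), (np.float64(0.06), np.int64(20)), (np.float64(0.065), np.int64(17)), (np.float64(0.07), np.int64(18)), (np.float64(0.075), np.int64(38)), (np.float64(0.08), np.int64(244)), (np.float64(0.085), np.int64(495)), (np.float64(0.09), np.int64(257)), (np.float64(0.095), np.int64(145)), (np.float64(0.1), np.int64(609))
[... 605 characters left out ...]
6)), (np.float64(0.005), np.int64(125)), (np.float64(0.01), np.int64(144)), (np.float64(0.015), np.int64(378)), (np.float64(0.02), np.int64(218)), (np.float64(0.025), np.int64(84)), (np.float64(0.03), np.int64(64)), (np.float64(0.035), np.int64(52)), (np.float64(0.04), np.int64(56)), (np.float64(0.045), np.int64(70)), (np.float64(0.05), np.int64(51)), (np.float64(0.055), np.int64(62)), (np.float64(0.06), np.int64(61)), (np.float64(0.065), np.int64(56)), (np.float64(0.07), np.int64(61)), (np.float64(0.075), np.int64(69)), (np.float64(0.08), np.int64(88)), (np.float64(0.085), np.int64(194)), (np.float64(0.09), np.int64(63)), (np.float64(0.095), np.int64(152)), (np.float64(0.1), np.int64(102))]
```

View pics/crop1.png

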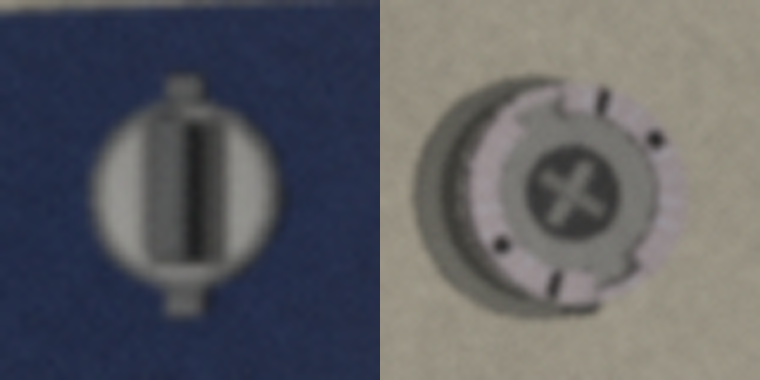

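The left crop is the lid: a light disc, with ears at the top and bottom (183,88)/(183,300) and the bar along world x. The right crop is the mill: slots at the upper left (~540,105) and lower right (~615,280), with half-way bars at (603,100)/(556,286) and lock squares at (656,140)/(503,244).

```bash
cat > meas.py <<'E'
from cam import *
def mill(c):
    g=cv2.cvtColor(c["color"],cv2.COLOR_RGB2GRAY).astype(np.float32); P=cloud(c)
    v,u=np.mgrid[:384,:512]; D=np.stack([(u-c["cx"])/c["fx"],(v-c["cy"])/c["fy"],np.ones(u.shape)],-1)@R.from_rotvec(c["rotation"]).as_matrix().T
    X=c["xyz"]+D*((.1005-c["xyz"][2])/D[...,2])[...,None]
    return g,P,X
def fitc(p):
    A=np.c_[2*p,np.ones(len(p))]; s=np.linalg.lstsq(A,(p**2).sum(1),rcond=None)[0]; return s[:2],np.sqrt(s[2]+s[0]**2+s[1]**2)
if __name__=="__main__":
    for n,m0 in(("top",(341,226)),("scene",(235,152))):
        c=dict(np.load(n+"0.npz")); g,P,X=mill(c)
        c0=onz(c,*m0,.1005)[:2]
        # rim by depth: lip pixels
        for _ in range(4):
            r=np.hypot(*(X[...,:2]-c0).transpose(2,0,1)); lip=(abs(P[...,2]-.1005)<.006)&(r<.062)&(r>.03)
            cs,_=cv2.findContours(lip.astype(np.uint8),cv2.RETR_EXTERNAL,cv2.CHAIN_APPROX_NONE); k=np.vstack(cs)[:,0]
            q=X[k[:,1],k[:,0],:2]; rr=np.hypot(*(q-c0).T); q=q[rr>.049]; c0,rad=fitc(q)
        print(n,"mill",c0.round(4),rad.round(4),len(q))
        dk=((g<(75 if n=="top" else 90))&(r>.042)&(r<.051)).astype(np.uint8)
        nn,l,st,ce=cv2.connectedComponentsWithStats(dk)
        for i in range(1,nn):
            x=onz(c,*ce[i],.1005)[:2]-c0; print("  mark",st[i,4],ce[i].round(1),"ang",np.degrees(np.arctan2(x[1],x[0])).round(1),np.hypot(*x).round(4))
        a=np.degrees(np.arctan2(X[...,1]-c0[1],X[...,0]-c0[0])); sel=(r>.041)&(r<.046)
        b=(a[sel]//6).astype(int)
        print("  z:",{int(6*j):round(float(np.median(P[...,2][sel][b==j])*1000)) for j in np.unique(b)})
    c=dict(np.load("top0.npz")); P=cloud(c); im=c["color"].astype(int)
    m=((im[...,2]-im[...,0]<12)).astype(np.uint8); w=np.zeros_like(m); w[190:250,160:212]=1; m&=w
    nn,l,st,ce=cv2.connectedComponentsWithStats(m); i=1+st[1:,4].argmax(); print(st[i],ce[i])
    v,u=np.nonzero(l==i); p=np.array([onz(c,a,b,.010)[:2] for a,b in zip(u,v)])
    c0=(p.max(0)+p.min(0))/2; print("lid ext",p.min(0),p.max(0))
    k=max(cv2.findContours((l==i).astype(np.uint8),0,cv2.CHAIN_APPROX_NONE)[0],key=len)[:,0]; q=np.array([onz(c,a,b,.011)[:2] for a,b in k])
    for _ in range(4):
        rr=np.hypot(*(q-c0).T); c0,rad=fitc(q[rr<.039])
    print("lid disc",c0,rad)
    rr=np.hypot(*(p-c0).T); e=p[rr>.0385]-c0; s=np.sign(e[:,0]); E=[e[s==t].mean(0) for t in(1,-1)]; d=E[0]-E[1]; print("ears",E,(E[0]+E[1])/2+c0,"ang",np.degrees(np.arctan2(d[1],d[0])), np.hypot(*d))
    t=(P[...,2]>.045)&(w>0); v,u=np.nonzero(t); b=np.array([onz(c,a,q,.052)[:2] for a,q in zip(u,v)]); (cc,sz,an)=cv2.minAreaRect((b*1000).astype(np.float32)); print("bar top",b.mean(0),cc,sz,an)
    print("pill z", onz(c,127,213,.065))
E
python3 meas.py
```

```text
top mill [ 0.4972 -0.2202] 0.0535 131
  mark 4 [347.2 206.8] ang -17.0 0.0463
  mark 6 [358.5 215. ] ang -58.2 0.046
  mark 5 [326. 237.] ang 122.2 0.0472
  mark 4 [337.5 245. ] ang 162.6 0.0464
  z: {-180: 102, -174: 89, -168: 90, -162: 88, -156: 89, -150: 90, -144: 101, -138: 102, -132: 103, -126: 102, -120: 101, -114: 103, -108: 103, -102: 100, -96: 102, -90: 100, -84: 102, -78: 103, -72: 103, -66: 103, -60: 102, -54: 102, -48: 102, -42: 100, -36: 102, -30: 104, -24: 103, -18: 102, -12: 103, -6: 101, 0: 102, 6: 96, 12: 89, 18: 91, 24: 91, 30: 89, 36: 101, 42: 102, 48: 101, 54: 102, 60: 102, 66: 102, 72: 102, 78: 103, 84: 102, 90: 103, 96: 102, 102: 102, 108: 101, 114: 102, 120: 102, 126: 101, 132: 102, 138: 101, 144: 102, 150: 102, 156: 102, 162: 103, 168: 102, 174: 102}
scene mill [ 0.5009 -0.2149] 0.0552 75
  mark 1 [241. 145.] ang -152.5 0.0429
  mark 2 [221.5 146.5] ang -65.9 0.0486
  mark 2 [247.5 148. ] ang 167.8 0.0452
  mark 2 [219.5 151. ] ang -26.5 0.0455
  mark 2 [247.5 152. ] ang 131.7 0.0442
  z: {-180: 102, -174: 100, -168: 92, -162: 95, -156: 93, -150: 94, -138: 102, -132: 103, -126: 99, -120: 100, -114: 100, -102: 97, -96: 100, -84: 98, -78: 100, -66: 102, -60: 100, -54: 99, -48: 98, -36: 98, -30: 102, -18: 99, -12: 98, 0: 99, 6: 93, 12: 89, 24: 87, 30: 90, 42: 102, 48: 101, 54: 99, 60: 102, 66: 101, 78: 102, 84: 100, 96: 102, 102: 101, 108: 102, 120: 98, 126: 99, 132: 102, 138: 100, 144: 101, 156: 99, 168: 100, 174: 100}
[171 202  28  36 654] [184.08562691 219.25688073]
lid ext [0.48024655 0.1284103 ] [0.56998079 0.19742392]
lid disc [0.52545628 0.16375477] 0.03474518788420328
ears [array([0.04182241, 0.00032509]), array([-0.04190368,  0.00023021])] [0.52541565 0.16403242] ang 0.06492320818583813 0.08372614917204027
bar top [0.52403068 0.16152717] (503.76336669921875, 147.00924682617188) (68.8988265991211, 91.66558074951172) 74.47306823730469
pill z [0.54114388 0.29250707 0.065     ]
```

```bash
cat > go.py <<'E'
from cam import *
# tool-frame shift/turn to target TCP position and yaw of tool y (mod 180)
def go(p,yaw):
    s=state(); M=R.from_rotvec(s["eef_rot"]).as_matrix(); d=np.asarray(p)-s["tool_pos"]
    y=np.degrees(np.arctan2(M[1,1],M[0,1])); dy=(yaw-y+90)%180-90
    print("t",s["time_s"],"pos",s["tool_pos"].round(4),"xax",M[:,0].round(3),"yaw_y",y.round(1),"q",s["joint_positions"].round(3),"gap",s["finger_gap"].round(4),"F",s["force"].round(1),"T",s["ft_torque"].round(2))
    print("  shift cm",(M.T@d*100).round(2),"turn about tool x",round(-dy,1),"(alt",round(-dy-180*np.sign(-dy),1),")")
E
python3 - <<'E'
from go import *
go([.5250,.164,.12],90)
c=dict(np.load("scene0.npz"))
for a,b in(((221.5,146.5),(247.5,152)),((219.5,151),(247.5,148))):
    A=onz(c,*a,.1005);B=onz(c,*b,.1005);d=A-B;print("mill scene",(A+B)/2,np.hypot(*d[:2]),np.degrees(np.arctan2(d[1],d[0])))
# lid bar in scene: top face points; disc
P=cloud(c);w=np.zeros((384,512),bool);w[205:255,280:320]=1
for n in("scene","top"):
    c=dict(np.load(n+"0.npz"));P=cloud(c);v,u=np.nonzero((abs(P[...,2]-.052)<.006)&(abs(P[...,0]-.525)<.04)&(abs(P[...,1]-.163)<.03))
    b=np.array([onz(c,a,q,.052)[:2] for a,q in zip(u,v)]); print(n,"bar top",len(b),b.mean(0),b.min(0),b.max(0))
E
```

```text
Traceback (most recent call last):
  File "go.py", line 6, in go
    print("t",s["time_s"],"pos",s["tool_pos"].round(4),"xax",M[:,0].round(3),"yaw_y",y.round(1),"q",s["joint_positions"].round(3),"gap",s["finger_gap"].round(4),"F",s["force"].round(1),"T",s["ft_torque"].round(2))
                                                                                                                                        ^^^^^^^^^^^^^^^^^^^^^
AttributeError: 'float' object has no attribute 'round'
```

```bash
sed -i 's/s\["finger_gap"\].round(4)/round(s["finger_gap"],4)/; s/s\["\(tool_pos\|joint_positions\|force\|ft_torque\)"\]\.round/np.round(s["\1"]).round/; s/np.round(s\["\([a-z_]*\)"\]).round(\([0-9]\))/np.round(s["\1"],\2)/g' go.py
python3 - <<'E'
from go import *
go([.5250,.164,.12],90)
c=dict(np.load("scene0.npz"))
for a,b in(((221.5,146.5),(247.5,152)),((219.5,151),(247.5,148))):
    A=onz(c,*a,.1005);B=onz(c,*b,.1005);d=A-B;print("mill scene",(A+B)/2,np.hypot(*d[:2]),np.degrees(np.arctan2(d[1],d[0])))
for n in("scene","top"):
    c=dict(np.load(n+"0.npz"));P=cloud(c);v,u=np.nonzero((abs(P[...,2]-.052)<.006)&(abs(P[...,0]-.525)<.04)&(abs(P[...,1]-.163)<.03))
    b=np.array([onz(c,a,q,.052)[:2] for a,q in zip(u,v)]); print(n,"bar top",len(b),b.mean(0),b.min(0),b.max(0))
E
```

```text
t 0.1 pos [0.1707 0.5749 0.2304] xax [-0.    -0.002 -1.   ] yaw_y -106.5 q [ 1.616  0.041  0.084 -0.    -1.616 -0.334] gap 0.0856 F [ 0.3 -1.   0.1] T [-0.08  0.06  0.03]
  shift cm [ 11.09  29.28 -45.66] turn about tool x -16.5 (alt 163.5 )
mill scene [ 0.49618379 -0.22056107  0.1005    ] 0.09177806694226907 -57.528233038260794
mill scene [ 0.49918748 -0.22025298  0.1005    ] 0.08999396494379117 -19.396730784070396
scene bar top 98 [0.5299687  0.16784147] [0.50186814 0.15780267] [0.55880866 0.17903856]
top bar top 148 [0.52568563 0.16244442] [0.49962118 0.15481081] [0.55139775 0.16963055]
```

```bash
python3 - <<'E'
from cam import *
for n in("top","scene"):
    c=dict(np.load(n+"0.npz")); P=cloud(c); print(n,proj(c,[.171,.575,.231]).round())
    for y in np.arange(.2,.8,.05):
      s=[]
      for x in np.arange(.1,.7,.05):
        m=(abs(P[...,1]-y-.025)<.025)&(abs(P[...,0]-x-.025)<.025)&(c["depth"]>0); s.append(f"{P[...,2][m].max():.2f}" if m.any() else " -- ")
      print(f"y{y:.2f}",*s)
E
```

```text
top [-57. 410.]
y0.20 0.01 0.01 0.01 0.01 0.01 0.01 0.01 0.01 0.01 0.01 0.01 0.01
y0.25 0.01 0.01 0.01 0.01 0.01 0.01 0.01 0.01 0.07 0.07 0.01 0.01
y0.30 0.01 0.01 0.01 0.01 0.01 0.01 0.01 0.01 0.08 0.07 0.01 0.06
y0.35 0.01 0.01 0.01 0.01 0.01 0.01 0.01 0.01 0.01 0.01 0.01 0.06
y0.40 0.01 0.01 0.01 0.21 0.21 0.21 0.01 0.01 0.01 0.01 0.01 0.05
y0.45 0.01 0.01 0.01 0.06 0.14 0.21 0.21 0.21 0.21 0.01 0.01 0.01
y0.50 0.01 0.01 0.02 0.02 0.02 0.02 0.09 0.16 0.21 0.20 0.01 0.01
y0.55 0.01 0.01 0.02 0.02 0.02 0.02 0.02 0.02 0.05 0.09 0.01 0.01
y0.60 0.01 0.01 0.02 0.02 0.02 0.02 0.03 0.02 0.02 0.01 0.01 0.01
y0.65  --   --   --   --   --   --   --   --   --   --   --   -- 
y0.70  --   --   --   --   --   --   --   --   --   --   --   -- 
y0.75  --   --   --   --   --   --   --   --   --   --   --   -- 
y0.80  --   --   --   --   --   --   --   --   --   --   --   -- 
scene [559. 199.]
y0.20 0.00 0.00 0.00 0.00 0.01 0.01 0.01 0.01 0.01 0.01 0.01 0.00
y0.25 0.00 0.00 0.00 0.00 0.00 0.00 0.01 0.01 0.07 0.07 0.01 0.00
y0.30 0.00 0.00 0.00 0.00 0.00 0.00 0.01 0.01 0.07 0.07 0.00 0.05
y0.35 0.00 0.00  --   --  0.00 0.00 0.01 0.00 0.00 0.00 0.00 0.05
y0.40 0.00 0.00 0.00 0.21 0.21 0.21 0.00 0.00 0.00 0.00 0.00 0.05
y0.45 0.00 0.00 0.00 0.10 0.17 0.21 0.21 0.21 0.21 0.00 0.00 0.00
y0.50 0.00 0.00 0.02 0.02 0.02 0.06 0.13 0.20 0.21 0.21 0.00 0.00
y0.55  --  0.00 0.02 0.02 0.02 0.02 0.02 0.02 0.09 0.12 0.00 0.00
y0.60  --   --   --  0.02 0.02 0.02 0.02 0.02 0.02 0.02 0.00  -- 
y0.65  --   --   --   --   --  0.02 0.02 0.02 0.02 0.00  --   -- 
y0.70  --   --   --   --   --   --  0.02 0.02 0.02  --   --   -- 
y0.75  --   --   --   --   --   --   --   --   --   --   --   -- 
y0.80  --   --   --   --   --   --   --   --   --   --   --   --
```

jog_arm([
  [[-4, 0, 0, 0], [-8, 0, 0, 0], [-8, 2.1, -3.3, 0], [-8, 4.2, -6.6, 0], [-8, 6.3, -9.9, 0]],
], jaw=1)

```text
time_s: 0.52
tool_pos: [0.2481, 0.4859, 0.3113]
eef_rot: [-2.067, 0.299, 2.068]
force: [0.7, -0.4, -0.7]
finger_gap: 0.0856
```

jog_arm([
  [[0, 2.1, -3.3, -3], [0, 4.2, -6.6, -6], [0, 6.3, -9.9, -9], [0, 8.4, -13.2, -12], [0, 10.5, -16.5, -16]],
])

```text
time_s: 0.93
tool_pos: [0.3768, 0.3372, 0.3111]
eef_rot: [-2.218, 0.007, 2.218]
force: [0.7, 0.6, -0.3]
finger_gap: 0.0855
```

```bash
python3 - <<'E'
from go import *
go([.5256,.1633,.12],90)
E
```

```text
t 0.9333 pos [0.3768 0.3372 0.3111] xax [-0. -0. -1.] yaw_y -90.4 q [ 1.129 -0.186  0.016 -0.    -1.774  0.435] gap 0.0855 F [ 0.7  0.6 -0.3] T [ 0.07 -0.12  0.05]
  shift cm [ 19.11  17.3  -15.  ] turn about tool x -0.4 (alt 179.6 )
```

jog_arm([
  [[0, 3, -2.6, -0.4], [1, 6, -5.2, -0.4], [2, 9, -7.8, -0.4], [4, 12, -10.4, -0.4], [6, 14.8, -12.8, -0.4]],
])

```text
time_s: 1.35
tool_pos: [0.502, 0.1901, 0.2526]
eef_rot: [-2.221, 0.002, 2.218]
force: [0.5, 1.9, -0.2]
finger_gap: 0.0848
```

jog_arm([
  [[3, 1.2, -1.1, 0], [6, 2.5, -2.2, 0], [9.5, 2.5, -2.2, 0], [13, 2.5, -2.2, 0], [13, 2.5, -2.2, 0]],
])

```text
time_s: 1.77
tool_pos: [0.519, 0.1647, 0.1139]
eef_rot: [2.207, -0.01, -2.235]
force: [-0.8, 0.1, -1.8]
finger_gap: 0.0855
```

```bash
python3 - <<'E'
from go import *
go([.5256,.1633,.0213],90)
c=read_camera("scene");print(proj(c,[.5256,.1633,.05])); im=c["color"][170:290,230:390,::-1]
t=read_camera("top")["color"][150:270,105:265,::-1]
cv2.imwrite("pics/hover.png",np.hstack([cv2.resize(a,(400,300),interpolation=cv2.INTER_CUBIC) for a in(im,t)]))
E
```

```text
t 1.7667 pos [0.519  0.1647 0.1139] xax [-0.013 -0.005 -1.   ] yaw_y -90.2 q [ 0.674 -0.077 -0.243 -0.004 -1.418  0.893] gap 0.0855 F [-0.8  0.1 -1.8] T [-0.02  0.1   0.04]
  shift cm [ 9.25  0.09 -0.78] turn about tool x -0.2 (alt 179.8 )
[301.02578005 225.7450318 ]
```

View pics/hover.png

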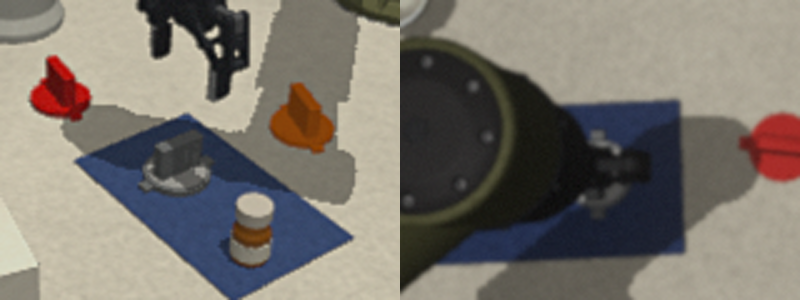

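The gripper hovers above the lid, which hasn't moved: it is at (178,160) in the left crop. The jaws straddle the bar, and the pill jar at (253,230) is clear. I'll let it settle, then descend.

jog_arm([
  [[0, 0, 0, 0], [0, 0, 0, 0]],
])

```text
time_s: 2.03
tool_pos: [0.5241, 0.1676, 0.1261]
eef_rot: [-2.224, -0.0, 2.215]
force: [-0.1, -0.5, -0.2]
finger_gap: 0.0852
```

```bash
python3 - <<'E'
from go import *
go([.5256,.1633,.0213],90)
E
```

```text
t 2.0333 pos [0.5241 0.1676 0.1261] xax [ 0.004  0.002 -1.   ] yaw_y -90.1 q [ 6.750e-01 -8.400e-02 -2.290e-01  1.000e-03 -1.421e+00  8.930e-01] gap 0.0852 F [-0.1 -0.5 -0.2] T [ 0.05  0.01 -0.01]
  shift cm [10.48  0.45 -0.11] turn about tool x -0.1 (alt 179.9 )
```

jog_arm([
  [[2, 0.4, -0.1, 0], [4, 0.4, -0.1, 0], [6, 0.4, -0.1, 0], [8, 0.4, -0.1, 0], [8, 0.4, -0.1, 0]],
])

```text
time_s: 2.45
tool_pos: [0.5224, 0.1625, 0.0405]
eef_rot: [-2.217, 0.004, 2.225]
force: [-0.7, 0.3, -1.1]
finger_gap: 0.0854
```

```bash
python3 - <<'E'
from go import *
go([.5256,.1633,.0213],90)
E
```

```text
t 2.45 pos [0.5224 0.1625 0.0405] xax [-0.004 -0.001 -1.   ] yaw_y -90.2 q [ 6.680e-01 -3.400e-02 -3.400e-01 -1.000e-03 -1.268e+00  9.010e-01] gap 0.0854 F [-0.7  0.3 -1.1] T [-0.1   0.18 -0.03]
  shift cm [ 1.91 -0.08 -0.32] turn about tool x -0.2 (alt 179.8 )
```

jog_arm([
  [[1, 0, 0, 0], [2.2, 0, 0, 0], [2.2, 0, 0, 0], [2.2, 0, 0, 0], [2.2, 0, 0, 0]],
])

```text
time_s: 2.87
tool_pos: [0.5244, 0.1629, 0.0217]
eef_rot: [-2.221, 0.002, 2.219]
force: [0.2, 0.5, 0.5]
finger_gap: 0.0858
```

```bash
python3 - <<'E'
from go import *
go([.5256,.1633,.0213],90)
E
```

```text
t 2.8667 pos [0.5244 0.1629 0.0217] xax [ 0.001  0.    -1.   ] yaw_y -90.1 q [ 6.680e-01 -1.800e-02 -3.610e-01  1.000e-03 -1.227e+00  9.010e-01] gap 0.0858 F [0.2 0.5 0.5] T [ 0.05 -0.03  0.02]
  shift cm [ 0.04 -0.04 -0.12] turn about tool x -0.1 (alt 179.9 )
```

jog_arm([
  [[0, 0, -0.1, 0], [0, 0, -0.1, 0], [0, 0, -0.1, 0], [0, 0, -0.1, 0], [0, 0, -0.1, 0]],
], jaw=-1)

```text
time_s: 3.28
tool_pos: [0.5249, 0.1627, 0.0209]
eef_rot: [-2.22, 0.003, 2.22]
force: [0.3, -0.7, 0.1]
finger_gap: 0.0255
```

jog_arm([
  [[0, 0, 0, 0], [0, 0, 0, 0], [0, 0, 0, 0], [0, 0, 0, 0], [0, 0, 0, 0]],
])

```text
time_s: 3.7
tool_pos: [0.525, 0.1628, 0.0211]
eef_rot: [-2.221, 0.002, 2.22]
force: [-0.7, 1.0, 1.2]
finger_gap: 0.0152
```

jog_arm([
  [[-1, 0, 0, 0], [-3, 0, 0, 0], [-5, 0, 0, 0], [-7, 0, 0, 0], [-9, 0, 0, 0]],
])

```text
time_s: 4.12
tool_pos: [0.5245, 0.1624, 0.1118]
eef_rot: [-2.219, 0.004, 2.221]
force: [0.8, 0.9, -1.7]
finger_gap: 0.0151
```

```bash
python3 - <<'E'
from go import *
go([.4973,-.2202,.2],90+22.3)
E
```

```text
t 4.1167 pos [0.5245 0.1624 0.1118] xax [-0.001 -0.001 -1.   ] yaw_y -90.2 q [ 0.666 -0.076 -0.247 -0.    -1.4    0.902] gap 0.0151 F [ 0.8  0.9 -1.7] T [ 0.03 -0.04  0.  ]
  shift cm [-8.8  38.27  2.62] turn about tool x -22.5 (alt 157.5 )
```

jog_arm([
  [[-2.5, 0, 0, 0], [-5, 1, 0.1, 0], [-7.5, 3, 0.2, -1], [-8.8, 5.5, 0.4, -3], [-8.8, 8.5, 0.6, -5]],
])

```text
time_s: 4.53
tool_pos: [0.5195, 0.0775, 0.2031]
eef_rot: [2.183, 0.097, -2.171]
force: [0.3, -0.5, -2.5]
finger_gap: 0.0151
```

jog_arm([
  [[0, 3, 0.2, -2], [0, 6, 0.4, -4], [0, 9, 0.6, -6], [0, 12, 0.8, -8], [0, 15, 1, -10]],
])

```text
time_s: 4.95
tool_pos: [0.5207, -0.0741, 0.199]
eef_rot: [2.082, 0.273, -2.083]
force: [0.5, -0.0, -1.3]
finger_gap: 0.0153
```

```bash
python3 - <<'E'
from go import *
go([.4973,-.2202,.2],90+22.3)
E
```

```text
t 4.95 pos [ 0.5207 -0.0741  0.199 ] xax [-0.  0. -1.] yaw_y -75.0 q [ 0.241 -0.159 -0.164 -0.    -1.566  1.59 ] gap 0.0153 F [ 0.5 -0.  -1.3] T [ 0.   -0.07  0.02]
  shift cm [-0.1  13.51  6.04] turn about tool x -7.3 (alt 172.7 )
```

jog_arm([
  [[0, 3.4, 1.5, -2], [0, 7, 3, -4], [0, 10, 4.5, -6], [0, 12.5, 5.5, -7.3], [0, 13.5, 6, -7.3]],
])

```text
time_s: 5.37
tool_pos: [0.4967, -0.2214, 0.1988]
eef_rot: [2.009, 0.391, -2.012]
force: [-0.6, 1.0, -1.3]
finger_gap: 0.0152
```

jog_arm([
  [[1, 0, 0, 0], [2, 0, 0, 0], [2.5, 0, 0, 0], [2.5, 0, 0, 0], [2.5, 0, 0, 0]],
])

```text
time_s: 5.78
tool_pos: [0.4979, -0.2175, 0.1732]
eef_rot: [2.008, 0.395, -2.01]
force: [0.3, 0.3, -0.5]
finger_gap: 0.0147
```

```bash
python3 - <<'E'
from go import *
go([.4973,-.2202,.15],90+22.3)
for n in("scene","top"): c=read_camera(n); np.savez(n+"1.npz",**c)
a=np.load("scene1.npz")["color"][90:210,155:315,::-1]; b=np.load("top1.npz")["color"][160:280,260:420,::-1]
cv2.imwrite("pics/above.png",np.hstack([cv2.resize(x,(400,300),interpolation=cv2.INTER_CUBIC) for x in(a,b)]))
E
```

```text
t 5.7833 pos [ 0.4979 -0.2175  0.1732] xax [-0.001 -0.    -1.   ] yaw_y -67.8 q [-0.042 -0.109 -0.166  0.    -1.515  2.001] gap 0.0147 F [ 0.3  0.3 -0.5] T [ 0.03  0.   -0.06]
  shift cm [2.32 0.23 0.16] turn about tool x -0.1 (alt 179.9 )
```

View pics/above.png

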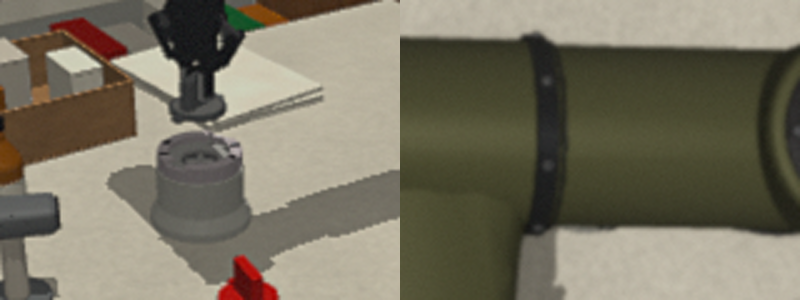

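The scene crop shows the held lid level above the mill, disc centre near (198,107). The mouth is at (200,152). The top camera is blocked by the arm.

jog_arm([
  [[1.2, 0.1, 0.1, 0], [2.5, 0.2, 0.2, 0], [4, 0.2, 0.2, 0], [4.6, 0.2, 0.2, 0], [4.6, 0.2, 0.2, 0]],
])

```text
time_s: 6.3
tool_pos: [0.4955, -0.2207, 0.1248]
eef_rot: [2.006, 0.395, -2.015]
force: [0.6, -0.2, -2.8]
finger_gap: 0.0152
```

jog_arm([
  [[0, 0, 0, 0], [0, 0, 0, 0], [0, 0, 0, 0]],
])

```text
time_s: 6.55
tool_pos: [0.4973, -0.2212, 0.1287]
eef_rot: [2.011, 0.393, -2.008]
force: [-0.5, -0.4, -1.0]
finger_gap: 0.0153
```

```bash
python3 - <<'E'
from go import *
c=dict(np.load("scene1.npz")); print(proj(c,[.4979,-.2175,.1732-.017+.004]))
go([.4967,-.2204,.1053],90+22.3)
c=read_camera("scene"); np.savez("scene2.npz",**c); s=state(); print(proj(c,s["tool_pos"]-[0,0,.013]))
cv2.imwrite("pics/near.png",cv2.resize(c["color"][110:190,185:285,::-1],(800,640)[:2] and (750,600),interpolation=cv2.INTER_CUBIC))
E
```

```text
[233.96008313 132.37690581]
t 6.55 pos [ 0.4973 -0.2212  0.1287] xax [ 0.001 -0.001 -1.   ] yaw_y -67.8 q [-0.049 -0.098 -0.237  0.    -1.43   2.006] gap 0.0153 F [-0.5 -0.4 -1. ] T [0.03 0.02 0.02]
  shift cm [ 2.34 -0.1   0.03] turn about tool x -0.1 (alt 179.9 )
[233.84382799 144.89261847]
```

View pics/near.png

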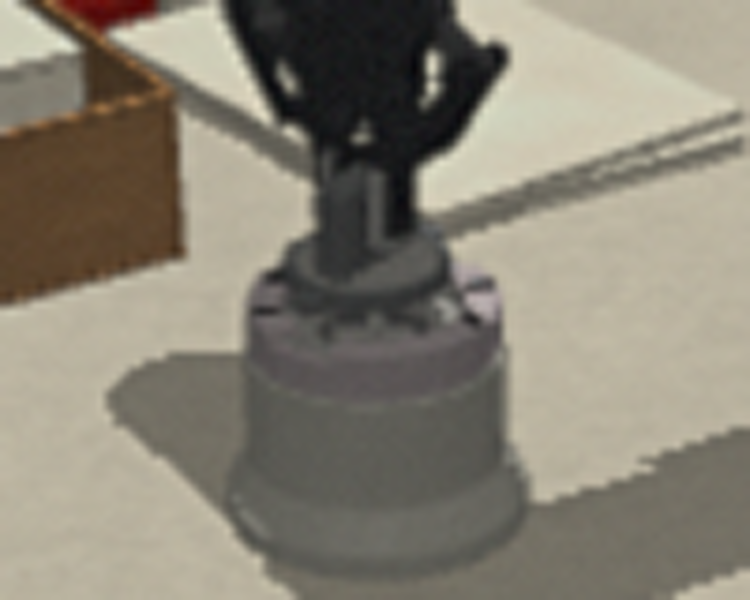

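The lid sits just above the collar, disc edges at x≈280 to 450 and collar edges at about 245 to 505. The lid may therefore be slightly left of the axis, so I'll check the edges precisely.

```bash
python3 - <<'E'
from cam import *
c=dict(np.load("scene0.npz")); g=cv2.GaussianBlur(cv2.cvtColor(c["color"],cv2.COLOR_RGB2GRAY).astype(np.float32),(3,3),.6)
def edge(v,lo,hi):
    d=np.abs(np.diff(g[v,lo:hi+1])); k=d.argmax(); k=min(max(k,1),len(d)-2); a,b,e=d[k-1:k+2]; return lo+k+.5+.5*(a-e)/(a-2*b+e+1e-6)
for v in range(148,178,3): l,r=edge(v,210,224),edge(v,244,260); print(v,l.round(2),r.round(2),((l+r)/2).round(2))
for z in(.1005,.09,.06,.04): print(z,proj(c,[.4972,-.2202,z]).round(2))
# image direction per mm
p=np.array([.4972,-.2202,.1]); print("du,dv per mm x,y",proj(c,p+[.001,0,0])-proj(c,p),proj(c,p+[0,.001,0])-proj(c,p))
E
```

```text
148 222.48 250.61 236.54
151 217.45 251.52 234.49
154 217.14 251.55 234.34
157 216.98 252.39 234.69
160 216.98 252.29 234.64
163 217.18 252.22 234.7
166 217.47 252.22 234.85
169 217.17 252.67 234.92
172 215.45 254.71 235.08
175 214.57 255.6 235.08
0.1005 [234.14 149.34]
0.09 [234.21 152.31]
0.06 [234.42 160.67]
0.04 [234.56 166.15]
du,dv per mm x,y [-0.27235725  0.07780517] [0.16261044 0.12067859]
```

jog_arm([
  [[0.4, 0, 0, 0], [0.4, 0, 0, 0], [0.4, 0, 0, 0], [0.4, 0, 0, 0], [0.4, 0, 0, 0]],
])

```text
time_s: 7.02
tool_pos: [0.4969, -0.2211, 0.1239]
eef_rot: [2.01, 0.393, -2.009]
force: [0.1, -0.5, -1.3]
finger_gap: 0.015
```

```bash
python3 - <<'E'
from go import *
go([.4966,-.2201,.1053],90+22.3)
E
```

```text
t 7.0167 pos [ 0.4969 -0.2211  0.1239] xax [ 0. -0. -1.] yaw_y -67.8 q [-0.049 -0.096 -0.244  0.    -1.423  2.006] gap 0.015 F [ 0.1 -0.5 -1.3] T [-0.   -0.07 -0.01]
  shift cm [ 1.86 -0.11 -0.01] turn about tool x -0.1 (alt 179.9 )
```

Stepping down slowly while watching the force.

jog_arm([
  [[0, -0.1, 0, 0], [0.2, -0.1, 0, 0], [0.4, -0.1, 0, 0], [0.6, -0.1, 0, 0], [0.8, -0.1, 0, 0]],
])

```text
time_s: 7.43
tool_pos: [0.4964, -0.2201, 0.1155]
eef_rot: [2.009, 0.393, -2.01]
force: [-0.2, 0.0, -1.9]
finger_gap: 0.0152
```

jog_arm([
  [[0.1, 0, 0, 0], [0.2, 0, 0, 0], [0.3, 0, 0, 0], [0.4, 0, 0, 0], [0.4, 0, 0, 0]],
])

```text
time_s: 7.85
tool_pos: [0.4964, -0.2201, 0.1116]
eef_rot: [2.009, 0.393, -2.01]
force: [-0.3, 0.0, -1.2]
finger_gap: 0.0154
```

jog_arm([
  [[0.1, 0, 0, 0], [0.2, 0, 0, 0], [0.3, 0, 0, 0], [0.4, 0, 0, 0], [0.4, 0, 0, 0]],
])

```text
time_s: 8.27
tool_pos: [0.4964, -0.2201, 0.1075]
eef_rot: [2.009, 0.394, -2.01]
force: [-0.7, -0.2, -1.2]
finger_gap: 0.0152
```

jog_arm([
  [[0.1, 0, 0, 0], [0.15, 0, 0, 0], [0.2, 0, 0, 0], [0.2, 0, 0, 0]],
])

```text
time_s: 8.6
tool_pos: [0.4964, -0.2201, 0.1057]
eef_rot: [2.009, 0.393, -2.01]
force: [-0.7, 0.6, -1.7]
finger_gap: 0.0151
```

```bash
python3 - <<'E'
from go import *
go([.4966,-.2201,.1053],90+22.3)
E
```

```text
t 8.6 pos [ 0.4964 -0.2201  0.1057] xax [-0. -0. -1.] yaw_y -67.9 q [-0.047 -0.09  -0.272  0.    -1.389  2.005] gap 0.0151 F [-0.7  0.6 -1.7] T [-0.04 -0.01 -0.01]
  shift cm [ 0.04  0.   -0.02] turn about tool x -0.2 (alt 179.8 )
```

jog_arm([
  [[0.05, 0, 0, 0], [0.05, 0, 0, 0], [0.1, 0, 0, 0], [0.1, 0, 0, 0]],
])

```text
time_s: 8.93
tool_pos: [0.4966, -0.2202, 0.105]
eef_rot: [2.01, 0.393, -2.009]
force: [-0.9, 0.7, 0.1]
finger_gap: 0.0154
```

jog_arm([
  [[0.05, 0, 0, 0], [0.1, 0, 0, 0], [0.1, 0, 0, 0]],
])

```text
time_s: 9.18
tool_pos: [0.4966, -0.2202, 0.105]
eef_rot: [2.01, 0.393, -2.009]
force: [-2.9, 1.9, 5.1]
finger_gap: 0.0151
```

Contact came at z 0.105 against 0.1053 expected, so the lid is seated. Now the clockwise twist.

jog_arm([
  [[0, 0, 0, 2], [0, 0, 0, 5], [0, 0, 0, 8], [0, 0, 0, 11], [0, 0, 0, 14]],
])

```text
time_s: 9.6
tool_pos: [0.4964, -0.2204, 0.105]
eef_rot: [2.149, 0.15, -2.148]
force: [-4.4, 2.0, 6.3]
finger_gap: 0.0154
```

```bash
python3 - <<'E'
from go import *
go([.4966,-.2201,.1053],90+22.3-42)
E
```

```text
t 9.6 pos [ 0.4964 -0.2204  0.105 ] xax [ 0.    -0.001 -1.   ] yaw_y -82.0 q [-4.700e-02 -9.000e-02 -2.740e-01  1.000e-03 -1.387e+00  1.758e+00] gap 0.0154 F [-4.4  2.   6.3] T [0.63 1.23 0.09]
  shift cm [-0.03 -0.02 -0.02] turn about tool x 27.7 (alt -152.3 )
```

jog_arm([
  [[0, 0, 0, 3], [0, 0, 0, 6], [0, 0, 0, 9], [0, 0, 0, 12], [0, 0, 0, 15]],
])

```text
time_s: 10.02
tool_pos: [0.4967, -0.2206, 0.105]
eef_rot: [-2.16, 0.133, 2.158]
force: [-2.9, 0.8, 3.8]
finger_gap: 0.0152
```

jog_arm([
  [[0, 0, 0, 3], [0, 0, 0, 6], [0, 0, 0, 9], [0, 0, 0, 12], [0, 0, 0, 13]],
])

```text
time_s: 10.43
tool_pos: [0.4966, -0.2207, 0.105]
eef_rot: [-2.033, 0.359, 2.031]
force: [-3.2, -0.4, 6.4]
finger_gap: 0.0151
```

jog_arm([
  [[0, 0, 0, 0], [0, 0, 0, 0], [0, 0, 0, 0], [0, 0, 0, 0], [0, 0, 0, 0]],
])

```text
time_s: 10.85
tool_pos: [0.4966, -0.2207, 0.105]
eef_rot: [-2.035, 0.356, 2.033]
force: [-2.2, 0.2, 5.3]
finger_gap: 0.0151
```

```bash
python3 - <<'E'
from go import *
go([.4966,-.2201,.1053],90+22.3-42)
c=read_camera("scene"); np.savez("scene3.npz",**c); s=state(); p=np.array(s["tool_pos"]); print("disc top centre pred",proj(c,[p[0],p[1],.096]))
cv2.imwrite("pics/end.png",cv2.resize(c["color"][110:190,185:285,::-1],(750,600),interpolation=cv2.INTER_CUBIC))
E
```

```text
t 10.85 pos [ 0.4966 -0.2207  0.105 ] xax [ 0.001 -0.001 -1.   ] yaw_y -109.8 q [-4.700e-02 -9.000e-02 -2.740e-01  1.000e-03 -1.386e+00  1.272e+00] gap 0.0151 F [-2.2  0.2  5.3] T [0.08 1.03 0.06]
  shift cm [-0.03 -0.06  0.02] turn about tool x -0.1 (alt 179.9 )
disc top centre pred [234.26911346 150.50780097]
```

View pics/end.png

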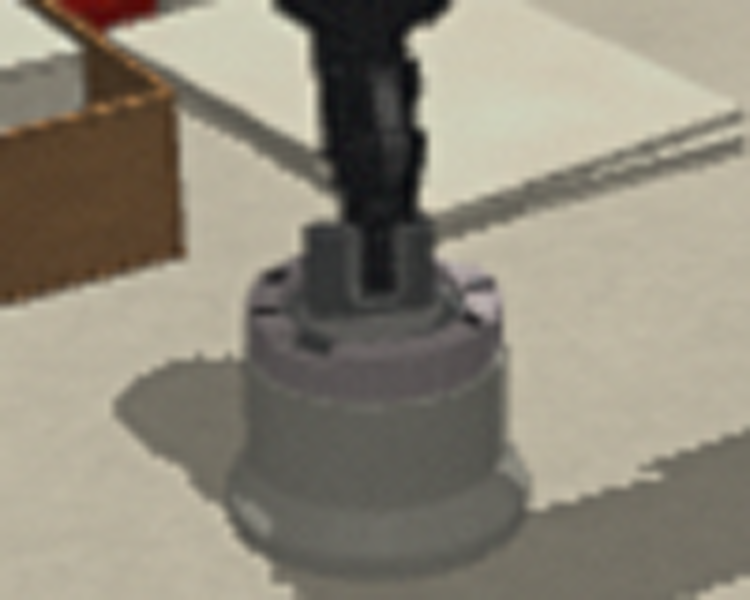

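The final picture shows the lid flat inside the collar. The slot at (315,345) is empty because the ears have turned under the lip, and the bar lies along the half-way marks. The bar is at about -19.8° and the mark at -17.2°, and the difference matches the 3° of play.

```bash
python3 -c "
from station import *
print(hand_in())"
```

```text
the job is handed in; nothing more can be done
None
```

The lid is on the mill, twisted clockwise to the pulse position and still held by the gripper. I handed the job in at about 11 s of the 38 s allowed; no verdict was reported.

- **Seating:** I gripped the lid by its bar and lowered it into the collar with the ears in line with the slots, which I measured at about 22°. Nothing resisted until contact at TCP height 0.105 m, where 0.1053 m was expected for a seated lid.
- **Twist:** I turned it about 42° clockwise, including the roughly 3° of play. The bar ended at about -20°, with the half-way marks at -17°. I could not read the ring itself, so its turn is inferred from the tool angle and the marks; I estimate about 0.68 rad.
- **Last checks:** The tool was vertical within 0.001 rad, and the finger gap was steady at 15 mm, against the bar's nominal 16 mm. The mill was pushing back with about 5 N. The final picture shows the lid flat in the collar with its ears under the lip.
- **Disagreements and gaps:** The two cameras differed by about 1 mm on the mill's centre, well inside the 5 mm tolerance. The arm blocked the top camera over the mill, so the final check used only the scene camera. I did not re-measure the other things on the counter, though no move went near them.

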